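# Fit the filter cover of the bench dust extractor and hold it home

## Robot

A 6-joint arm with a two-finger parallel gripper is mounted at the origin on the work surface. World frame = base frame: x ahead of the robot, y to its left, z up, the work surface at z = 0. Lengths are in m, angles in rad, forces in N, time in s.
With the tool pointing down it reaches from about 0.35 to 0.975 m from the base axis. Payload 4.9 kg.
Tool frame: the origin (TCP) lies at the very end of the fingers, on their centre line; the grasp point (between the pads) lies behind it (manip.pinch_z is the y of the grasp point in the tool frame, in m); y points along the fingers, x is the direction in which the jaws open and shut, and the axes are right-handed (so a half turn about y gives the same grasp; the last joint's range is limited). The gripper opens to 85 mm and grips with 20 to 120 N. Pads are 22 mm wide; open, the fingers measure 114 mm over their backs; the gripper's body (76 mm by 85 mm) begins 54 mm behind the grasp point. The pads swing forward as they close: fully open they stand 13 mm farther back than shut.
Start: joints at [1.189, 0.053, 1.613, -0, 1.476, -0.119], TCP at [0.162, 0.604, 0.231] pointing down, gripper open.
Joint ranges: [-3.01, 3.01], [-1.01, 2.22], [0.06, 2.58], [-1.02, 4.17], [0.09, 2.62], [-3.14, 3.14]. Speed limits (rad/s): [2.57, 2.57, 3.14, 3.14, 3.14, 3.14].

## Interface

Orientations are given as a unit quaternion [w, x, y, z].
In Python, from plant import manip gives the robot as it stands.
- The arm moves only by the tool drive_tool, never from a script. Its argument "motion" is a list of rows, each a list of 3 entries, a list of its own where there are three numbers: the shift along the tool's x, y, z in units of 25 mm (1.0 is 25 mm), then the turn, a rotation vector about the tool's x, y, z in units of 5 degrees (1.0 is 5 degrees), then the closure, from -1 (fully open) to 1 (shut). A call has 1 to 12 rows; each row shifts and turns the commanded pose from where the row before left it, along the tool's axes as they then stand; what a row does not reach is not made up. A row lasts 1/10 s, in which the tool goes at most 50 mm and 8.59 degrees, less where a joint would pass 70% of its speed; a pose out of reach is approached as far as the arm can. A call is refused whole if a number of a shift passes 1 or a number of a turn 1, either way. A call with a gripper value outside its range is refused whole. The fingers move at their own pace and stop on an object; the grip force is fixed at half the most. Time passes only in rows, so rows that do not move let the fingers close. It gives the time, the measured TCP pose, the force and the opening at its end, in the units of the state.
- manip.state(): the state, without advancing time (a new reading comes with each control period).
- manip.grab_frame(name): name is "scene" or "top" or "wrist"; returns a dict with "img" (384x512x3 uint8, blue, green, red), "range_z" (384x512 float32, m along the optical axis (not along the pixel's ray), 0 where there is no reading), "camera_matrix" (3x3 intrinsics, pixels), "world_from_camera" (4x4, takes a point from camera to world coordinates); the wrist camera has in their place "T_tool_cam" (4x4, takes a point from camera to tool coordinates, whose origin is the TCP and whose axes are the tool frame's). Camera axes: x right, y down, z forward; pixel columns grow to the right and rows downward; lengths in m; the calibration is good to about 2 mm. A picture is of the moment at which its call begins: read the wrist's pose just before it.
- manip.job_done(): hands the job in, once; it reports no verdict.
The state is a dict: "time": time; "joint_pos": joint angles; "joint_vel": joint speeds; "joint_efforts": joint torques, N m; "tool_pos": TCP position; "tool_rot": TCP orientation; "contact_force": force on the tool from outside, world axes, zero at the start; "ft_torque": the same for the moment, N m; "gripper_width": opening from 0.0 (shut) to 1.0 (fully open).
Only numpy, scipy, OpenCV 4.12 (cv2) and the standard library are available. Lean on these libraries where they do the work, as an engineer would, in place of code of your own. Each camera call takes 0.05 s, during which the arm holds its last target. There are 200 camera calls.

## Task

The filter of the bench dust extractor has been changed and its cover has to go back on. Turn the wing of the quarter-turn fastener on the hatch frame until it lines up with the cover's slot (level, parallel to the ledge), then pick up the cover, stand its lower edge on the ledge with the slot over the wing, and press it fully home, flat against the frame, squeezing the sprung filter in. Finish while still holding the cover pressed there, with the wing not turned back (I will lock it myself), and leave the other things on the bench where they are.

Things in the scene. Friction and masses are not known exactly. Their poses are not given: they have to be found in the camera images.
- extractor: Bench dust extractor, grey sheet-metal housing 270 deep (x) x 240 wide (y) x 190 mm high, fixed. Origin: centre of its underside; front faces -x: a wall 75 mm high, then a face sloping back at 35 deg to the horizontal, 200 mm long, up to a flat top (x=+24 to +130 mm) with a round suction spigot 45 mm high (x=+85, y=-55 mm) and the loupe.
- hatch: Aluminium hatch frame on the sloping face, 166 mm wide; its face is the plane z=0, x=-75 to +75 mm. x points up the slope, y across (level), z straight out (35 deg from vertical). Its ledge: upper side at x=-67 mm (2 mm below the fitted cover's edge) for 8 mm out, then flaring away to 15 mm out. With the cover fitted, the cover's frame coincides with this one, give or take the play.
- filter (a joint): Travel (m) of the white pleated filter cassette in the frame's opening (68 x 122 mm, centred at x=-17, y=0 mm in the hatch frame). At 0 it stands 5 mm proud of the frame; springs push it out with 7 N there and 12 N when pressed in 5 mm (level with the frame).
- wing (a joint): Angle (rad) of the fastener's wing about the hatch's z axis (positive counter-clockwise seen from outside). 0 (or pi, the same shape): the wing lies along the hatch's y axis, level, in line with the cover's slot; 1.57: crossways. It turns freely both ways without stops against about 0.05 N m of friction and stays where it is left.
- wing_mid (a point): Middle of the steel wing of the quarter-turn fastener: an upright flat bar 32 mm long (own y) x 9 mm thick (own x) x 20 mm high (own z = hatch z, the turning axis) on a 10 mm neck, on the hatch's upper flange at x=+45, y=0 mm of the hatch frame. This point is 18 mm out of the frame's face; the wing spans 8 to 28 mm out.
- cover: Loose grey plate 130 (x) x 150 (y) x 5 mm, 0.2 kg, lying handle up. Origin: centre of its underside; z to the handle side, x to the edge with the slot (upper edge when fitted). Slot: 42 (y) x 19 mm (x), centred at x=+45, y=0. Steel bow handle along x, middle at x=-15, y=0: bar 70 long, 12 wide (y), 34 to 42 mm above the underside, legs 10 mm thick at x=-45 and +15, open between.
- old_filter: Used filter cassette, white with dark pleats, 68 x 122 x 24 mm, lying beside the cover. Origin: centre of its underside. Bystander.
- screwdriver: Screwdriver 150 mm long lying on the bench beyond the cover. Bystander.
- jar: Small glass jar with a steel lid, 44 mm across, 50 mm high, beside the extractor. Origin: centre of its underside. Bystander.
- loupe: Black eyeglass loupe, 37 mm across, 32 mm high, standing on the extractor's flat top. Origin: centre of its underside. Bystander.
- cushion: Brown round case cushion, 68 mm across, 20 mm high, on the bench near the robot. Origin: centre of its underside. Bystander.
- parts_tray: Aluminium divided parts tray 100 x 130 x 22 mm. Origin: centre of its underside. Bystander.
- brush: Bench brush 170 mm long, lying on the bench near the robot, in front of the extractor. Bystander.
There are look-alikes about, which are no part of the job. Of the things like the cover, leave any that is pink; of the rest the larger one is meant.

How it is judged:
On the way:
1. the wing is turned level, in line with the slot (within 0.15 rad), before the cover is on (angle between the y axis of wing_mid and the y axis of hatch, either way round below 0.15 rad and distance between cover and hatch above 0.05 m), for 0.3 s.
At the end, for the whole second after the job is handed in: Cover over the wing and flat on the frame within 2 mm, within 6 mm of its place, square within 0.08 rad, filter in at least 3.5 mm, cover bearing on frame and filter with over 5 N, fingers still on the cover with over 2 N; wing in line with the slot within 0.25 rad (z of cover in the frame of hatch between -0.003 and 0.002 m and x of cover in the frame of hatch between -0.006 and 0.006 m and y of cover in the frame of hatch between -0.006 and 0.006 m and angle between the z axis of cover and the z axis of hatch, either way round below 0.04 rad and angle between the x axis of cover and the x axis of hatch, either way round below 0.08 rad and z of wing_mid in the frame of cover above 0.01 m and value of joint filter above 0.0035 m and angle between the y axis of wing_mid and the y axis of hatch, either way round below 0.25 rad and contact force between cover and hatch above 5 N and contact force between the fingers and cover above 2 N); the arm keeps its last pose, push and grip.
It fails at once if another thing on the bench was shifted more than 20 mm (distance of any of old_filter, screwdriver, jar, loupe, cushion, parts_tray, brush from where it was at the start of the episode above 0.02 m).
It also fails if it takes over 54 s, if anything falls off the work surface, if the arm or the gripper's body presses on something with over 40 N, if the wrist force passes 120 N, or if a joint passes its speed limit or range.

## Working session

There is one attempt and no reset: what is moved stays moved. The work goes in short steps, Python scripts to look and compute and a tool call to move; the robot and the scene stay as the last step left them, time stands still between calls to the robot, and variables do not carry over. Pictures are saved under pics/ and viewed, about 8 in all and at most 12, crops included, and the job is handed in when it is done.

Besides the shell and the picture viewer there is one more tool, called after "Call:" as name([rows], argument=value, ...), one row to a line, values as JSON. drive_tool: Moves the arm, as the interface text tells. Its arguments: {"type":"object","properties":{"motion":{"type":"array","items":{"type":"array"}}},"required":["motion"]}

```bash
mkdir -p pics; ls; python3 - <<'E'
from plant import manip
import cv2,numpy as np
s=manip.state();print(s);print(manip.pinch_z)
for n in("scene","top"):
    f=manip.grab_frame(n);np.savez(f"pics/{n}.npz",**f);print(n,f["camera_matrix"],f["world_from_camera"].round(3))
    cv2.imwrite(f"pics/{n}0.png",cv2.resize(f["img"],(800,600)))
E
```

```text
pics
{'time': 0.0, 'joint_pos': array([ 1.18899699e+00,  5.33416572e-02,  1.61427960e+00,  2.32326128e-05,
        1.47598247e+00, -1.18990572e-01]), 'joint_vel': array([ 0.00253695, -0.00152801, -0.00048865,  0.00165798, -0.00126886,
        0.0011169 ]), 'joint_efforts': array([-2.03706964e-03, -3.93680155e+01, -3.70176351e+01, -2.12363634e-04,
        7.12972018e-03, -1.94181627e-05]), 'tool_pos': array([0.16212949, 0.60297225, 0.23008103]), 'tool_rot': array([-0.56084742,  0.56155838,  0.42955948, -0.43079115]), 'contact_force': array([-0.80048531, -0.27605576, -0.38092825]), 'ft_torque': array([0.026299  , 0.05932178, 0.02280922]), 'gripper_width': 1.002471379272105}
-0.0187
scene [[477.81808911   0.         254.81602962]
 [  0.         477.81808911 190.74155019]
 [  0.           0.           1.        ]] [[ 0.211  0.742 -0.636  1.573]
 [ 0.977 -0.17   0.126 -0.28 ]
 [-0.015 -0.648 -0.761  1.369]
 [ 0.     0.     0.     1.   ]]
top [[351.34689455   0.         258.08504487]
 [  0.         351.34689455 190.20092659]
 [  0.           0.           1.        ]] [[ 1.90e-02 -9.85e-01  1.69e-01  3.46e-01]
 [-1.00e+00 -2.00e-02 -1.00e-03 -6.80e-02]
 [ 5.00e-03 -1.69e-01 -9.86e-01  1.33e+00]
 [ 0.00e+00  0.00e+00  0.00e+00  1.00e+00]]
```

View pics/top0.png

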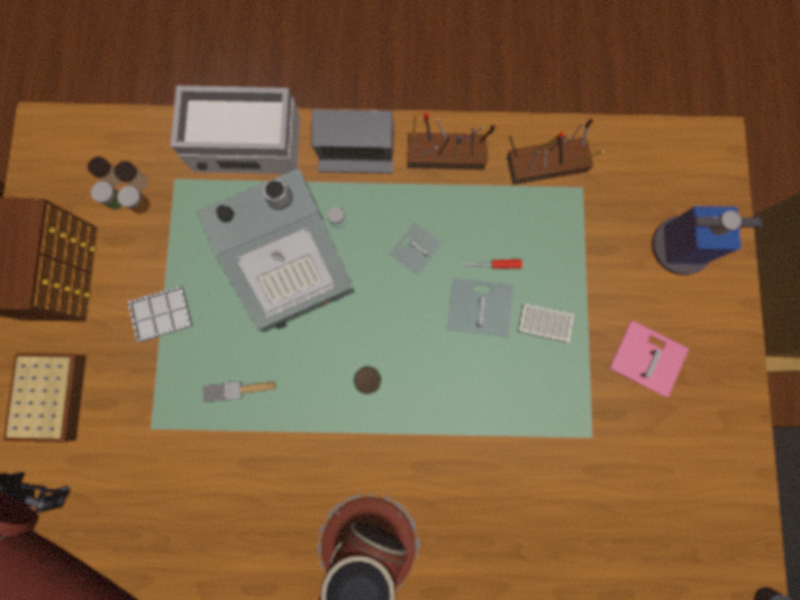

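View pics/scene0.png

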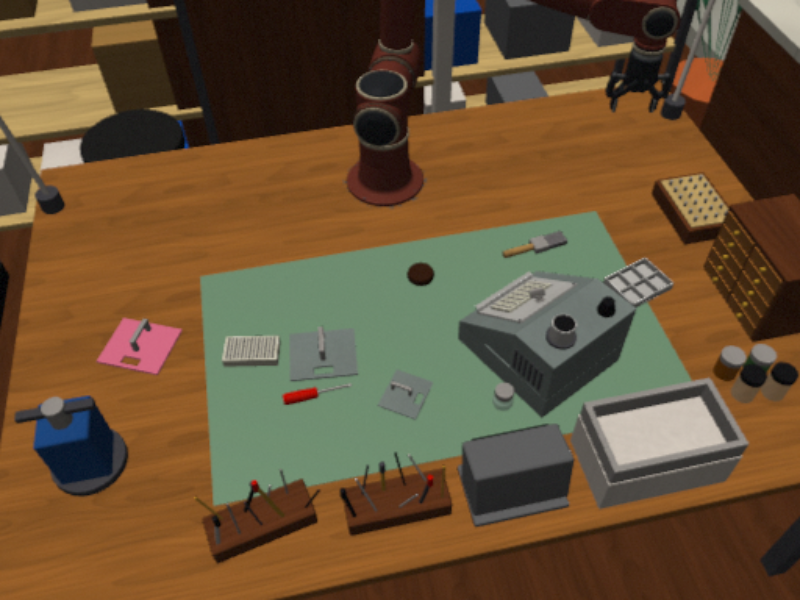

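Top view: there are three plates like the cover: pink at (650,358), grey at (480,307) and a smaller grey one at (415,248). The larger grey one at (480,307) is meant, because pink is excluded and it is bigger than the other grey. The extractor hatch is at (285,270), with the wing at about (278,256). I'll confirm in an enlarged crop and measure.

```bash
cat > h.py <<'E'
import numpy as np,cv2
from plant import manip
from scipy.spatial.transform import Rotation as R
def load(n): return dict(np.load(f"pics/{n}.npz"))
def cloud(f,T=None):
    T=f["world_from_camera"] if T is None else T
    K=f["camera_matrix"];z=f["range_z"];v,u=np.mgrid[:z.shape[0],:z.shape[1]]
    p=np.stack([(u-K[0,2])/K[0,0]*z,(v-K[1,2])/K[1,1]*z,z],-1)
    p=p@T[:3,:3].T+T[:3,3];p[z==0]=np.nan
    return p
def Ttool(s):
    q=s["tool_rot"];T=np.eye(4);T[:3,:3]=R.from_quat([q[1],q[2],q[3],q[0]]).as_matrix();T[:3,3]=s["tool_pos"];return T
E
python3 - <<'E'
from h import *
t=load("top");P=cloud(t);s=load("scene");Q=cloud(s)
print("bench z",np.nanmedian(P[240:250,260:330,2]))
# cover: non-green in window
g=t["img"].astype(int)
win=np.zeros(g.shape[:2],np.uint8);win[172:222,280:332]=1
m=((g[...,1]-g[...,2]<25)&(win>0)).astype(np.uint8)
m=cv2.morphologyEx(m,cv2.MORPH_CLOSE,np.ones((9,9)))
c=max(cv2.findContours(m,0,1)[0],key=cv2.contourArea)
K=t["camera_matrix"];T=t["world_from_camera"]
def ray(px,z):
    d=np.c_[(px-[K[0,2],K[1,2]])/[K[0,0],K[1,1]],np.ones(len(px))]@T[:3,:3].T
    return T[:3,3]+d*((z-T[2,3])/d[:,2])[:,None]
w=ray(c[:,0,:].astype(float),.005)
r=cv2.minAreaRect((w[:,:2]*1000).astype(np.float32));print("cover",r)
h=P[(win>0)&(P[...,2]>.028)];print("handle",h.mean(0),len(h));
if len(h)>3:
    hc=h[:,:2]-h[:,:2].mean(0);print(np.linalg.svd(hc)[2][0])
# extractor slope: points from both clouds
for nm,F,W in(("top",P,(slice(110,210),slice(125,227))),("scene",Q,(slice(170,240),slice(290,400)))):
    X=F[W].reshape(-1,3);X=X[(X[:,2]>.08)&(X[:,2]<.18)]
    rng=np.random.default_rng(0);best=0
    for _ in range(500):
        a=X[rng.choice(len(X),3,False)];n=np.cross(a[1]-a[0],a[2]-a[0]);n/=np.linalg.norm(n)+1e-9
        n*=np.sign(n[2]);
        if abs(n[2]-np.cos(np.radians(35)))>.06: continue
        i=abs((X-a[0])@n)<.003
        if i.sum()>best: best=i.sum();I=i
    Y=X[I];cn=Y.mean(0);n=np.linalg.svd(Y-cn,full_matrices=False)[2][2];n*=np.sign(n[2])
    print(nm,best,cn,n,"tilt",np.degrees(np.arccos(n[2])),"yaw",np.degrees(np.arctan2(-n[1],-n[0])))
a=cv2.resize(t["img"][165:230,250:350],(400,260),interpolation=2)
b=cv2.resize(t["img"][105:215,120:235],None,fx=5,fy=5,interpolation=2)
cc=cv2.resize(s["img"][165:245,290:410],(400,267),interpolation=2)
W=np.zeros((600,800,3),np.uint8);W[:260,:400]=a;W[270:537,:400]=cc;b=b[:, :400];W[:550,400:]=b[:550]
cv2.imwrite("pics/crop1.png",W)
E
```

```text
bench z 0.00032933155667702607
cover ((554.2413940429688, -251.88223266601562), (189.2371826171875, 199.12892150878906), 1.1228384971618652)
handle [ 0.53808975 -0.25569158  0.04082633] 65
[-0.99497833  0.10009057]
top 1396 [0.60148391 0.20395746 0.13770436] [-0.53449647 -0.24362903  0.80929501] tilt 35.97289046682987 yaw 24.50399045284999
scene 717 [0.62300754 0.15774283 0.14060393] [-0.4655678  -0.29249349  0.8352809 ] tilt 33.35490129870974 yaw 32.13913782902834
```

View pics/crop1.png

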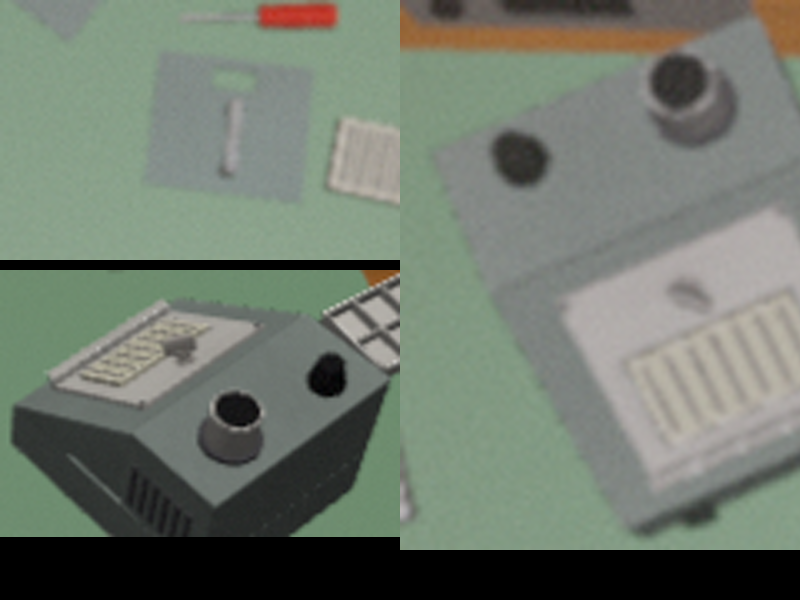

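The crop confirms it: the big grey plate has its slot at the top (232,78) and its handle at (232,135). The wing on the hatch, at (690,293), lies oblique to the frame. Next is a closer look at the hatch with the wrist camera.

```bash
cat >> h.py <<'E'
def frame(n,yaw,o=(0,0,0)):
    n=np.array(n)/np.linalg.norm(n);x=np.array([np.cos(yaw),np.sin(yaw),0]);x-=n*(x@n);x/=np.linalg.norm(x)
    T=np.eye(4);T[:3,:3]=np.c_[x,np.cross(n,x),n];T[:3,3]=o;return T
def tool(H,sgn=1,ang=0,p=(0,0,0)):
    "tool pose with y=-z of H, x = sgn*y of H turned by ang about H z, TCP at p in H"
    A=H[:3,:3]@R.from_rotvec([0,0,ang]).as_matrix();T=np.eye(4)
    x=sgn*A[:,1];y=-A[:,2];T[:3,:3]=np.c_[x,y,np.cross(x,y)];T[:3,3]=(H@[*p,1])[:3];return T
def plan(G,C=None):
    C=Ttool(manip.state()) if C is None else C
    rv=np.degrees(R.from_matrix(C[:3,:3].T@G[:3,:3]).as_rotvec())/5
    d=G[:3,3]-C[:3,3]
    print("turn",rv.round(2),"shift before turn",(C[:3,:3].T@d/.025).round(2),"after turn",(G[:3,:3].T@d/.025).round(2))
E
python3 - <<'E'
from h import *
t=load("top");P=cloud(t)
f=manip.grab_frame("wrist");Tc=f["T_tool_cam"];print(Tc.round(3),f["camera_matrix"])
print("filt",P[175:184,180:189].reshape(-1,3).mean(0))
g=t["img"].astype(int);m=(g.min(2)>150);m[:110]=0;m[210:]=0;m[:,:150]=0;m[:,220:]=0
X=P[m];X=X[(X[:,2]>.08)&(X[:,2]<.19)]
n=np.array([-np.sin(.6109)*np.cos(.4276),-np.sin(.6109)*np.sin(.4276),np.cos(.6109)])
H=frame(n,.4276);L=X@H[:3,:3];print(len(X),np.percentile(L,[1,50,99],axis=0))
o=H[:3,:3]@[*((np.percentile(L[:,:2],1,axis=0)+np.percentile(L[:,:2],99,axis=0))/2),np.median(L[:,2])];print("hatch o",o)
H[:3,3]=o;np.save("H.npy",H)
print(Ttool(manip.state()).round(2))
for s in(1,-1):
    G=tool(H,s);
    # put camera 0.24 m over hatch centre
    c=G[:3,:3]@Tc[:3,3];look=G[:3,:3]@Tc[:3,2]
    G[:3,3]=o-look*.24-c;print(s,G[:3,3]);plan(G)
E
```

```text
[[ 1.     0.001  0.001  0.   ]
 [-0.    -0.289  0.957 -0.143]
 [ 0.001 -0.957 -0.289  0.075]
 [ 0.     0.     0.     1.   ]] [[321.43540188   0.         255.42014915]
 [  0.         321.43540188 190.97045515]
 [  0.           0.           1.        ]]
filt [0.58634863 0.18902675 0.13166138]
1789 [[ 0.52075569 -0.15662091 -0.25451331]
 [ 0.5975676  -0.07447932 -0.24700351]
 [ 0.66670766  0.00608097 -0.23448096]]
hatch o [0.60269537 0.19194242 0.1382389 ]
[[ 0.26 -0.   -0.97  0.16]
 [ 0.97 -0.    0.26  0.6 ]
 [-0.   -1.    0.    0.23]
 [ 0.    0.    0.    1.  ]]
1 [0.56190252 0.17303354 0.21284947]
turn [-6.73 -7.65 -2.43] shift before turn [-12.46   0.72 -19.91] after turn [-22.28   4.83  -5.67]
-1 [0.55276545 0.16950717 0.20600321]
turn [ 3.08 26.99 -8.52] shift before turn [-12.69   0.99 -19.59] after turn [22.26  4.83  5.2 ]
```

Call:
drive_tool([
  [[-0.6, -0.1, -1], [0, 0, 0], -1],
  [[-0.6, -0.1, -1], [0, 0, 0], -1],
  [[-0.6, -0.1, -1], [0, 0, 0], -1],
  [[-0.6, -0.1, -1], [0, 0, 0], -1],
  [[-0.6, -0.1, -1], [0, 0, 0], -1],
  [[-0.6, -0.1, -1], [0, 0, 0], -1],
  [[-0.6, 0, -1], [0, 0, 0], -1],
  [[-0.6, 0, -1], [0, 0, 0], -1],
  [[-0.6, 0, -1], [0, 0, 0], -1],
  [[-0.6, 0, -1], [0, 0, 0], -1],
  [[-0.6, 0, -1], [0, 0, 0], -1],
  [[-0.6, 0, -1], [0, 0, 0], -1],
])

```text
time: 1.35
tool_pos: [0.4058, 0.3507, 0.2459]
tool_rot: [0.561, -0.561, -0.43, 0.43]
contact_force: [1.0, -0.0, -0.2]
gripper_width: 1.0
```

Call:
drive_tool([
  [[-0.6, 0, -1], [-0.8, -0.9, -0.3], -1],
  [[-0.6, 0, -1], [-0.8, -0.9, -0.3], -1],
  [[-0.6, 0, -1], [-0.8, -0.9, -0.3], -1],
  [[-0.6, 0, -1], [-0.8, -0.9, -0.3], -1],
  [[0, 0, 0], [-0.7, -0.8, -0.2], -1],
  [[0, 0, 0], [-0.7, -0.8, -0.2], -1],
  [[0, 0, 0], [-0.7, -0.8, -0.2], -1],
  [[0, 0, 0], [-0.7, -0.8, -0.2], -1],
])

```text
time: 2.15
tool_pos: [0.4942, 0.278, 0.2549]
tool_rot: [-0.283, 0.499, 0.715, -0.399]
contact_force: [-0.0, 0.3, -0.5]
gripper_width: 0.999
```

```bash
python3 - <<'E'
from h import *
H=np.load("H.npy");s=manip.state();print(s["tool_pos"],s["time"],s["joint_pos"].round(2))
f=manip.grab_frame("wrist");Tc=f["T_tool_cam"]
G=tool(H,1);c=G[:3,:3]@Tc[:3,3];look=G[:3,:3]@Tc[:3,2];G[:3,3]=H[:3,3]-look*.26-c;plan(G)
np.savez("pics/w1.npz",T=Ttool(s)@Tc,**f);cv2.imwrite("pics/w1.png",f["img"])
E
```

```text
[0.49424441 0.27801716 0.25493162] 2.15 [ 0.39 -0.45  2.08 -0.02  0.97 -1.52]
turn [-0.72 -0.79 -0.43] shift before turn [-4.97  1.24  0.14] after turn [-4.99  1.03  0.55]
```

Call:
drive_tool([
  [[-1, 0.1, 0], [-0.15, -0.15, -0.1], -1],
  [[-1, 0.1, 0], [-0.15, -0.15, -0.1], -1],
  [[-1, 0.1, 0.1], [-0.15, -0.15, -0.1], -1],
  [[-1, 0.1, 0.1], [-0.15, -0.15, -0.1], -1],
  [[-1, 0.1, 0.2], [-0.15, -0.15, -0.05], -1],
  [[0, 0, 0], [0, 0, 0], -1],
  [[0, 0, 0], [0, 0, 0], -1],
])

```text
time: 2.9
tool_pos: [0.539, 0.161, 0.2377]
tool_rot: [-0.254, 0.482, 0.745, -0.385]
contact_force: [0.5, -0.3, 1.0]
gripper_width: 0.999
```

```bash
python3 - <<'E'
from h import *
s=manip.state();print(s["tool_pos"],s["joint_pos"].round(2))
f=manip.grab_frame("wrist");Tc=f["T_tool_cam"]
np.savez("pics/w2.npz",T=Ttool(s)@Tc,**f);cv2.imwrite("pics/w2.png",cv2.resize(f["img"],(800,600)))
P=cloud(f,Ttool(s)@Tc)
X=P.reshape(-1,3);H=np.load("H.npy");L=(X-H[:3,3])@H[:3,:3]
k=(abs(L[:,2])<.03)&(abs(L[:,0])<.13)&(abs(L[:,1])<.13);print(np.histogram(L[k,2],30))
E
```

```text
[0.53896615 0.16101821 0.23774723] [ 0.05 -0.49  2.15  0.27  0.93 -2.04]
(array([  462,   690,   784,   836,   826,   803,   795,   682,   700,
         715,  1972, 10577, 11482,  5167,  9913,  6236,  2097,  8506,
        1351,   391,   378,   544,   780,   247,    30,    29,    31,
          55,   175,   129]), array([-0.0299959 , -0.02806937, -0.02614285, -0.02421633, -0.0222898 ,
       -0.02036328, -0.01843675, -0.01651023, -0.01458371, -0.01265718,
       -0.01073066, -0.00880413, -0.00687761, -0.00495109, -0.00302456,
       -0.00109804,  0.00082849,  0.00275501,  0.00468153,  0.00660806,
        0.00853458,  0.01046111,  0.01238763,  0.01431415,  0.01624068,
        0.0181672 ,  0.02009373,  0.02202025,  0.02394677,  0.0258733 ,
        0.02779982]))
```

View pics/w2.png

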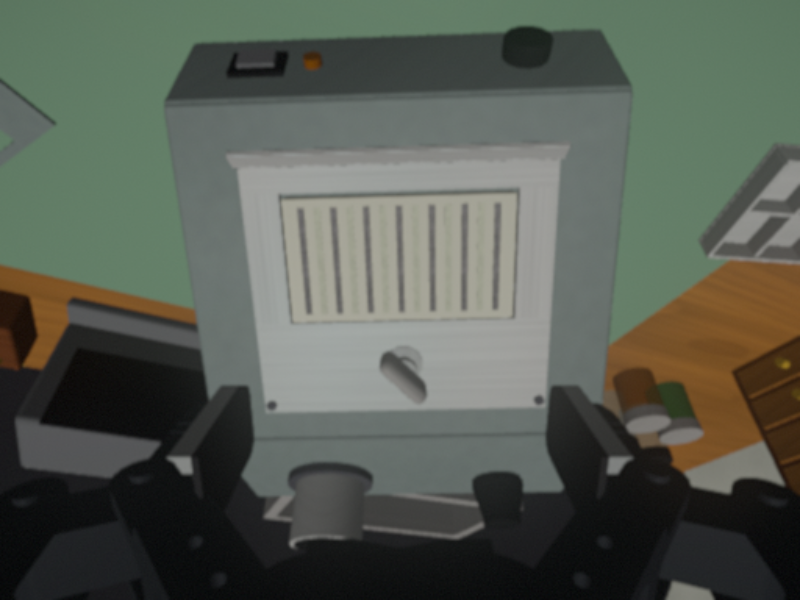

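The wrist picture shows the hatch square-on. The filter is at (400,258), the ledge is at the top (400,155), and the wing at (403,375) is oblique. The upper flange edge is at row 410. Next I fit the face plane, the edges and the wing.

```bash
cat > hatch.py <<'E'
from h import *
f=dict(np.load("pics/w2.npz"));T=f["T"];P=cloud(f,T);K=f["camera_matrix"]
def box(x0,x1,y0,y1): return P[int(y0*.64):int(y1*.64),int(x0*.64):int(x1*.64)].reshape(-1,3)
X=np.vstack([box(285,365,340,400),box(440,535,340,400),box(258,272,190,310),box(530,542,190,310)])
for _ in range(3):
    c=X.mean(0);n=np.linalg.svd(X-c,full_matrices=False)[2][2];n*=np.sign(n[2]);d=(X-c)@n;X=X[abs(d)<max(.002,2*d.std())]
print("n",n,"tilt",np.degrees(np.arccos(n[2])),"yaw",np.degrees(np.arctan2(-n[1],-n[0])),"rms",d.std(),len(X))
def ray(px,off=0):
    d=np.c_[(np.asarray(px,float)-[K[0,2],K[1,2]])/[K[0,0],K[1,1]],np.ones(len(px))]@T[:3,:3].T
    return T[:3,3]+d*(((c+off*n-T[:3,3])@n)/(d@n))[:,None]
img=f["img"];g=cv2.cvtColor(img,cv2.COLOR_BGR2GRAY)
print("gray flange/housing",g[240,200],g[240,300],g[200,130],g[200,370],g[285,250])
H=frame(n,np.arctan2(-n[1],-n[0]),c)
hs=cv2.cvtColor(img,cv2.COLOR_BGR2HSV)
m=((g>(int(g[240,300])+int(g[285,250]))//2)).astype(np.uint8);m[:90]=0;m[275:]=0;m[:,:130]=0;m[:,380:]=0
m=cv2.morphologyEx(m,cv2.MORPH_OPEN,np.ones((3,3)))
cn=max(cv2.findContours(m,0,1)[0],key=cv2.contourArea)[:,0]
L=(ray(cn)-c)@H[:3,:3]
print("ext",L.min(0),L.max(0))
hi=np.percentile(L[:,0],99)
# sides & upper edge line fits
mid=(L[:,0]>hi-.12)&(L[:,0]<hi-.015)
ys=np.median(L[:,1])
for nm,k,ax in(("yL",mid&(L[:,1]>.05),0),("yR",mid&(L[:,1]<-.05),0)):
    a=np.polyfit(L[k,0],L[k,1],1);print(nm,a,k.sum(),np.degrees(np.arctan(a[0])));
    if nm=="yL":A=a
    else:B=a
k=(L[:,0]>hi-.006)&(abs(L[:,1])<.07);U=np.polyfit(L[k,1],L[k,0],1);print("up",U,k.sum(),np.degrees(np.arctan(U[0])))
# filter edges: contour on filter top (colour yellowish)
fm=((hs[...,1]>25)&(g>90)).astype(np.uint8);fm[:110]=0;fm[215:]=0;fm[:,:170]=0;fm[:,340:]=0
fm=cv2.morphologyEx(fm,cv2.MORPH_CLOSE,np.ones((9,9)))
fc=max(cv2.findContours(fm,0,1)[0],key=cv2.contourArea)[:,0]
F=(ray(fc,.005)-c)@H[:3,:3];print("filter",cv2.minAreaRect((F[:,:2]*1000).astype(np.float32)))
# wing: cloud points over 20 mm out
Z=(P.reshape(-1,3)-c)@H[:3,:3]
w=Z[(Z[:,2]>.018)&(Z[:,2]<.035)&(abs(Z[:,0])<.1)&(abs(Z[:,1])<.06)]
w=w[(w[:,2]>.02)];wc=np.median(w,0);w=w[np.linalg.norm(w[:,:2]-wc[:2],axis=1)<.025]
r=cv2.minAreaRect((w[:,:2]*1000).astype(np.float32));v=np.linalg.svd(w[:,:2]-w[:,:2].mean(0),full_matrices=False)[2][0]
print("wing",len(w),w.mean(0),w[:,2].max(),r,"dir deg from y",np.degrees(np.arctan2(-v[0],v[1])))
np.savez("pl.npz",H=H)
E
python3 hatch.py
```

```text
Traceback (most recent call last):
  File "hatch.py", line 6, in <module>
    c=X.mean(0);n=np.linalg.svd(X-c,full_matrices=False)[2][2];n*=np.sign(n[2]);d=(X-c)@n;X=X[abs(d)<max(.002,2*d.std())]
                  ~~~~~~~~~~~~~^^^^^^^^^^^^^^^^^^^^^^^^^
numpy.linalg.LinAlgError: SVD did not converge
```

```bash
sed -i 's/^for _ in range(3):/X=X[~np.isnan(X[:,0])]\n&/' hatch.py; python3 hatch.py
```

```text
n [-0.51549927 -0.25051248  0.81945348] tilt 34.96987771387302 yaw 25.91793854373058 rms 0.0006440843009778139 5568
gray flange/housing 163 158 113 111 110
ext [-1.06691916e-01 -8.79682921e-02 -1.28580181e-16] [4.18566185e-02 8.32741870e-02 6.08038113e-17]
yL [-0.00191544  0.0807251 ] 117 -0.10974645263732256
yR [-0.00106776 -0.08476008] 115 -0.06117829720493562
up [-0.00053682  0.04130922] 151 -0.030757326607364802
filter ((-50.3487663269043, 23.62071418762207), (2.5182342529296875, 55.1596794128418), 89.96870422363281)
wing 416 [ 0.00910019 -0.00190572  0.02613105] 0.02927916118103391 ((10.713593482971191, -2.0184125900268555), (31.67414093017578, 9.519378662109375), 43.656646728515625) dir deg from y -45.98684416168074
```

```bash
python3 - <<'E'
from h import *
H=np.load("pl.npz")["H"];H[:3,3]=(H@[-.034,-.002,0,1])[:3];np.save("H.npy",H);print(H.round(4))
C=Ttool(manip.state());print("tcp in H",(np.linalg.inv(H)@C)[:3,3])
G=tool(H,-1,np.radians(44),(.045,0,.055));plan(G)
E
```

```text
[[ 0.737  -0.4371 -0.5155  0.6023]
 [ 0.3582  0.8994 -0.2505  0.1924]
 [ 0.5731  0.      0.8195  0.1363]
 [ 0.      0.      0.      1.    ]]
tcp in H [6.92449159e-04 1.71459892e-05 1.23856073e-01]
turn [ 0.19 26.86 -0.04] shift before turn [ 0.09  2.76 -1.77] after turn [1.23 2.75 1.27]
```

Call:
drive_tool([
  [[0, 0, -0.9], [0, 1, 0], -1],
  [[0, 0, -0.9], [0, 1, 0], -1],
  [[0, 0, 0], [0, 1, 0], -1],
  [[0, 0, 0], [0, 1, 0], -1],
  [[0, 0, 0], [0, 1, 0], -1],
  [[0, 0, 0], [0, 1, 0], -1],
  [[0, 0, 0], [0, 1, 0], -1],
  [[0, 0, 0], [0, 1, 0], -1],
  [[0, 0, 0], [0, 1, 0], -1],
  [[0, 0, 0], [0, 1, 0], -1],
  [[0, 0, 0], [0, 1, 0], -1],
  [[0, 0, 0], [0, 1, 0], -1],
])

```text
time: 4.15
tool_pos: [0.5731, 0.1761, 0.2644]
tool_rot: [-0.592, 0.609, 0.519, -0.092]
contact_force: [0.2, -0.3, 0.8]
gripper_width: 0.998
```

Call:
drive_tool([
  [[0, 0, 0], [0, 1, 0], -1],
  [[0, 0, 0], [0, 1, 0], -1],
  [[0, 0, 0], [0, 1, 0], -1],
  [[0, 0, 0], [0, 1, 0], -1],
  [[0, 0, 0], [0, 1, 0], -1],
  [[0, 0, 0], [0, 1, 0], -1],
  [[0, 0, 0], [0, 1, 0], -1],
  [[0, 0, 0], [0, 1, 0], -1],
  [[0, 0, 0], [0, 1, 0], -1],
  [[0, 0, 0], [0, 1, 0], -1],
  [[0, 0, 0], [0, 1, 0], -1],
  [[0, 0, 0], [0, 1, 0], -1],
])

```text
time: 5.35
tool_pos: [0.5731, 0.1761, 0.2644]
tool_rot: [0.773, -0.574, -0.153, -0.225]
contact_force: [-0.8, 0.0, 0.3]
gripper_width: 1.0
```

Call:
drive_tool([
  [[0, 0.5, 0], [0, 1, 0], -1],
  [[0, 0.5, 0], [0, 1, 0], -1],
  [[0, 0.5, 0], [0.2, 0.9, 0], -1],
  [[0, 0.5, 0], [0, 0, 0], -1],
  [[0, 0, 0], [0, 0, 0], -1],
  [[0, 0, 0], [0, 0, 0], -1],
])

```text
time: 5.95
tool_pos: [0.5995, 0.1873, 0.223]
tool_rot: [0.79, -0.535, -0.058, -0.293]
contact_force: [-0.2, 0.2, 0.2]
gripper_width: 1.0
```

```bash
python3 - <<'E'
from h import *
H=np.load("H.npy");s=manip.state();C=Ttool(s);print(s["joint_pos"].round(2),(np.linalg.inv(H)@C)[:3,3])
plan(tool(H,-1,np.radians(44),(.045,0,.007)))
f=manip.grab_frame("wrist");cv2.imwrite("pics/w3.png",f["img"])
E
```

```text
[ 0.09 -0.3   2.03  0.28  0.83  0.31] [ 0.04580461 -0.00334818  0.0738505 ]
turn [-0.11 -0.01  0.11] shift before turn [-0.15  2.67  0.04] after turn [-0.12  2.67  0.07]
```

View pics/w3.png

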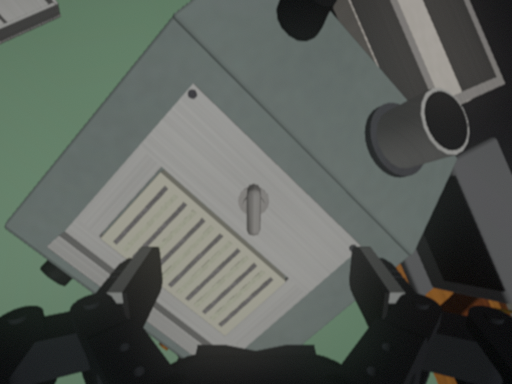

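The wing at (253,208) now lies upright in the image, square to the jaws, so I go in and grip.

Call:
drive_tool([
  [[-0.13, 0.5, 0.05], [-0.1, 0, 0.1], -1],
  [[0, 0.8, 0], [0, 0, 0], -1],
  [[0, 0.8, 0], [0, 0, 0], -1],
  [[0, 0.55, 0], [0, 0, 0], -1],
  [[0, 0, 0], [0, 0, 0], 0],
  [[0, 0, 0], [0, 0, 0], 1],
  [[0, 0, 0], [0, 0, 0], 1],
  [[0, 0, 0], [0, 0, 0], 1],
  [[0, 0, 0], [0, 0, 0], 1],
  [[0, 0, 0], [0, 0, 0], 1],
  [[0, 0, 0], [0, 0, 0], 1],
])

```text
time: 7.1
tool_pos: [0.6326, 0.2052, 0.1698]
tool_rot: [0.789, -0.538, -0.055, -0.292]
contact_force: [-1.3, -3.7, 4.4]
gripper_width: 0.083
```

```bash
python3 - <<'E'
from h import *
H=np.load("H.npy");s=manip.state();C=Ttool(s);print(s["gripper_width"],s["contact_force"],(np.linalg.inv(H)@C)[:3,3])
plan(tool(H,-1,np.radians(90),(.045,0,.007)))
E
```

```text
0.08261077965295072 [-1.25558478 -3.70665246  4.43206064] [ 0.04610745 -0.0017008   0.00865935]
turn [ 0.   -9.22  0.06] shift before turn [-0.08  0.07  0.02] after turn [-0.04  0.07  0.07]
```

Call:
drive_tool([
  [[0, 0, 0], [0, -0.9, 0], 1],
  [[0, 0, 0], [0, -0.9, 0], 1],
  [[0, 0, 0], [0, -0.9, 0], 1],
  [[0, 0, 0], [0, -0.9, 0], 1],
  [[0, 0, 0], [0, -0.9, 0], 1],
  [[0, 0, 0], [0, -0.9, 0], 1],
  [[0, 0, 0], [0, -0.9, 0], 1],
  [[0, 0, 0], [0, -0.9, 0], 1],
  [[0, 0, 0], [0, -0.9, 0], 1],
  [[0, 0, 0], [0, -0.9, 0], 1],
  [[0, 0, 0], [0, -0.2, 0], 1],
  [[0, 0, 0], [0, 0, 0], 1],
])

```text
time: 8.3
tool_pos: [0.6328, 0.2052, 0.1699]
tool_rot: [0.704, -0.61, -0.359, -0.059]
contact_force: [-0.1, -4.8, 4.8]
gripper_width: 0.089
```

Call:
drive_tool([
  [[0, 0, 0], [0, 0, 0], 1],
  [[0, 0, 0], [0, 0, 0], 0],
  [[0, 0, 0], [0, 0, 0], -1],
  [[0, 0, 0], [0, 0, 0], -1],
  [[0, 0, 0], [0, 0, 0], -1],
  [[0, 0, 0], [0, 0, 0], -1],
  [[0, -0.8, 0], [0, 0, 0], -1],
  [[0, -1, 0], [0, 0, 0], -1],
  [[0, -1, 0], [0, 0, 0], -1],
  [[0, -1, 0], [0, 0, 0], -1],
  [[0, 0, 0], [0, 0, 0], -1],
  [[0, 0, 0], [0, 0, 0], -1],
])

```text
time: 9.5
tool_pos: [0.5826, 0.1819, 0.2462]
tool_rot: [0.705, -0.609, -0.358, -0.058]
contact_force: [0.6, 0.1, -0.7]
gripper_width: 0.998
```

```bash
python3 - <<'E'
from h import *
H=np.load("H.npy");s=manip.state();C=Ttool(s);print(s["joint_pos"].round(2),(np.linalg.inv(H)@C)[:3,3])
f=manip.grab_frame("wrist");T=C@f["T_tool_cam"];P=cloud(f,T).reshape(-1,3)
Z=(P-H[:3,3])@H[:3,:3];Z=Z[~np.isnan(Z[:,0])]
w=Z[(Z[:,2]>.02)&(Z[:,2]<.035)&(np.linalg.norm(Z[:,:2]-[.045,0],axis=1)<.03)]
print("wing",len(w),w.mean(0),w[:,2].max(),cv2.minAreaRect((w[:,:2]*1000).astype(np.float32)))
v=np.linalg.svd(w[:,:2]-w[:,:2].mean(0),full_matrices=False)[2][0];print("dir deg",np.degrees(np.arctan(-v[0]/v[1])))
# pose above cover to view: cover x yaw -5.7deg, centre guess
hx=np.array([.995,-.1]);C0=np.array([.538,-.256])+.015*hx
Hc=frame([0,0,1],np.arctan2(-.1,.995),[*C0,0]);np.save("Hc.npy",Hc)
for sg in(1,-1):
    G=tool(Hc,sg,0,(-.015,0,.16));plan(G);print(G[:3,3])
E
```

```text
[ 0.09 -0.36  2.04  0.27  0.9  -0.47] [ 0.0446879 -0.0008818  0.102837 ]
wing 487 [0.04568738 0.00182084 0.02677676] 0.02940480678735458 ((45.73261260986328, 0.6977729797363281), (31.435537338256836, 8.104552268981934), 89.96090698242188)
dir deg 0.09294665879089695
turn [  3.56 -11.32   6.39] shift before turn [ -9.48  -2.53 -15.01] after turn [-1.761e+01  3.390e+00  1.000e-02]
[ 0.53800019 -0.25600002  0.16      ]
turn [-7.4  23.41  4.12] shift before turn [ -9.48  -2.53 -15.01] after turn [ 1.761e+01  3.390e+00 -1.000e-02]
[ 0.53800019 -0.25600002  0.16      ]
```

The wing is now level (0.1° off). Next I go over the cover.

Call:
drive_tool([
  [[-0.6, -0.3, -1], [0, 0, 0], -1],
  [[-0.6, -0.3, -1], [0, 0, 0], -1],
  [[-0.6, -0.3, -1], [0, 0, 0], -1],
  [[-0.6, -0.3, -1], [0, 0, 0], -1],
  [[-0.6, -0.2, -1], [0, 0, 0], -1],
  [[-0.6, -0.2, -1], [0, 0, 0], -1],
  [[-0.6, -0.2, -1], [0, 0, 0], -1],
  [[-0.6, -0.2, -1], [0, 0, 0], -1],
  [[-0.6, -0.2, -1], [0, 0, 0], -1],
  [[-0.7, -0.1, -1], [0, 0, 0], -1],
  [[-0.7, -0.1, -1], [0, 0, 0], -1],
  [[-0.7, -0.1, -1], [0, 0, 0], -1],
])

```text
time: 10.75
tool_pos: [0.5419, -0.1714, 0.1865]
tool_rot: [0.706, -0.609, -0.357, -0.057]
contact_force: [0.1, 0.0, -0.9]
gripper_width: 1.003
```

Call:
drive_tool([
  [[-0.7, -0.1, -1], [0, 0, 0], -1],
  [[-0.7, -0.1, -1], [0, 0, 0], -1],
  [[-0.7, 0, -1], [0.3, -0.9, 0.5], -1],
  [[0, 0, 0], [0.3, -0.9, 0.5], -1],
  [[0, 0, 0], [0.3, -1, 0.6], -1],
  [[0, 0, 0], [0.3, -1, 0.6], -1],
  [[0, 0, 0], [0.3, -1, 0.6], -1],
  [[0, 0, 0], [0.3, -1, 0.6], -1],
  [[0, 0, 0], [0.3, -1, 0.6], -1],
  [[0, 0, 0], [0.3, -0.9, 0.5], -1],
  [[0, 0, 0], [0.3, -0.9, 0.5], -1],
  [[0, 0, 0], [0.3, -0.9, 0.5], -1],
])

```text
time: 11.95
tool_pos: [0.5336, -0.2576, 0.1605]
tool_rot: [0.568, -0.551, -0.462, 0.401]
contact_force: [0.3, 1.0, -0.4]
gripper_width: 1.002
```

```bash
python3 - <<'E'
from h import *
Hc=np.load("Hc.npy");print(manip.state()["tool_pos"],manip.state()["joint_pos"].round(2));plan(tool(Hc,1,0,(-.02,0,.16)))
E
```

```text
[ 0.53364809 -0.25763729  0.16045604] [-0.62  0.02  1.77  0.09  1.35 -1.95]
turn [ 0.45 -1.79  0.91] shift before turn [0.07 0.02 0.05] after turn [0.08 0.02 0.03]
```

Call:
drive_tool([
  [[0, 0, 0], [0.2, -0.9, 0.5], -1],
  [[0, 0, 0], [0.2, -0.9, 0.4], -1],
  [[0, 0, 0], [0, 0, 0], -1],
  [[0, 0, 0], [0, 0, 0], -1],
])

```text
time: 12.35
tool_pos: [0.5337, -0.2575, 0.1611]
tool_rot: [-0.524, 0.526, 0.475, -0.471]
contact_force: [0.2, 0.4, -0.3]
gripper_width: 0.999
```

```bash
python3 - <<'E'
from h import *
Hc=np.load("Hc.npy");s=manip.state();C=Ttool(s)
f=manip.grab_frame("wrist");T=C@f["T_tool_cam"];P=cloud(f,T);cv2.imwrite("pics/w4.png",f["img"])
np.savez("pics/w4.npz",T=T,**f)
Z=(P-Hc[:3,3])@Hc[:3,:3]
b=(np.abs(Z[...,0])<.09)&(np.abs(Z[...,1])<.10)
h=Z[b&(Z[...,2]>.03)&(Z[...,2]<.05)&(abs(Z[...,1])<.04)]
print("handle",len(h),h.mean(0),h.min(0),h.max(0),cv2.minAreaRect((h[:,:2]*1000).astype(np.float32)))
hs=cv2.cvtColor(f["img"],cv2.COLOR_BGR2HSV)
m=(b&(hs[...,1]<70)&(Z[...,2]<.02)).astype(np.uint8)
print("sat green/plate",hs[150:160,30:40,1].mean(),hs[200,200,1])
m=cv2.morphologyEx(m,cv2.MORPH_OPEN,np.ones((5,5)))
p=Z[m>0];print("plate",len(p),np.median(p[:,2]),cv2.minAreaRect((p[:,:2]*1000).astype(np.float32)))
E
```

```text
handle 1117 [-0.01637271  0.00151904  0.04169037] [-0.0491531  -0.00423222  0.03064511] [0.02035613 0.00776405 0.04438378] ((-14.405252456665039, 1.7704224586486816), (11.710956573486328, 69.51190948486328), 89.73445129394531)
sat green/plate 16.99 24
plate 34420 0.0039252318577963075 ((-0.0500335693359375, -0.00298309326171875), (199.97735595703125, 179.88047790527344), 89.9926986694336)
```

View pics/w4.png

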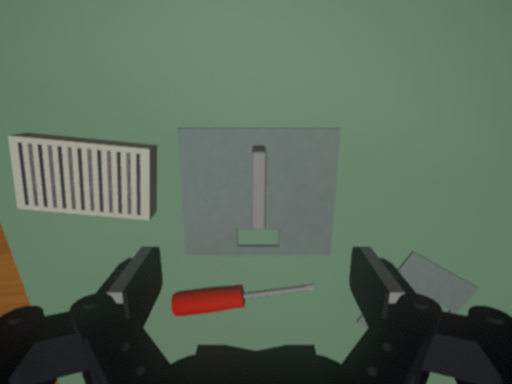

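The picture shows the plate at (258,190) with its handle bar at (258,187) and slot at (258,237). The screwdriver and old filter are clear of the jaws. Now I go down to grasp.

```bash
python3 - <<'E'
from h import *
Hc=np.load("Hc.npy");Hc[:3,3]=(Hc@[.0006,.0018,0,1])[:3];np.save("Hc.npy",Hc)
plan(tool(Hc,1,np.radians(-.27),(-.015,0,.018)))
E
```

```text
turn [0.08 0.   0.02] shift before turn [ 0.15  5.74 -0.15] after turn [ 0.16  5.74 -0.19]
```

Call:
drive_tool([
  [[0.15, 0.9, -0.17], [0.08, 0, 0.02], -1],
  [[0, 1, 0], [0, 0, 0], -1],
  [[0, 1, 0], [0, 0, 0], -1],
  [[0, 1, 0], [0, 0, 0], -1],
  [[0, 1, 0], [0, 0, 0], -1],
  [[0, 0.6, 0], [0, 0, 0], -1],
  [[0, 0.2, 0], [0, 0, 0], -1],
  [[0, 0, 0], [0, 0, 0], 0.5],
  [[0, 0, 0], [0, 0, 0], 1],
  [[0, 0, 0], [0, 0, 0], 1],
  [[0, 0, 0], [0, 0, 0], 1],
  [[0, 0, 0], [0, 0, 0], 1],
])

```text
time: 13.6
tool_pos: [0.5393, -0.2552, 0.0213]
tool_rot: [-0.524, 0.526, 0.474, -0.473]
contact_force: [0.5, 0.6, -0.7]
gripper_width: 0.145
```

Call:
drive_tool([
  [[0, 0, 0], [0, 0, 0], 1],
  [[0, 0, 0], [0, 0, 0], 1],
  [[0, 0, 0], [0, 0, 0], 1],
  [[0, -0.4, 0], [0, 0, 0], 1],
  [[0, -0.6, 0], [0, 0, 0], 1],
  [[0, -1, 0], [0, 0, 0], 1],
  [[0, -1, 0], [0, 0, 0], 1],
  [[0, -1, 0], [0, 0, 0], 1],
  [[0, -1, 0], [0, 0, 0], 1],
  [[0, -1, 0], [0, 0, 0], 1],
  [[0, 0, 0], [0, 0, 0], 1],
  [[0, 0, 0], [0, 0, 0], 1],
])

```text
time: 14.8
tool_pos: [0.5386, -0.2547, 0.1707]
tool_rot: [-0.524, 0.526, 0.474, -0.474]
contact_force: [-0.6, 0.9, -3.1]
gripper_width: 0.125
```

```bash
python3 - <<'E'
from h import *
s=manip.state();C=Ttool(s);print(s["gripper_width"],s["contact_force"],s["tool_pos"],s["joint_pos"].round(2))
f=manip.grab_frame("wrist");Tc=f["T_tool_cam"];P=cloud(f,Tc);cv2.imwrite("pics/w5.png",f["img"])
np.savez("pics/w5.npz",T=Tc,**f)
# cover in tool frame: plate plane near y=+.013..0.018
b=(abs(P[...,0])<.08)&(P[...,2]<.06)&(P[...,2]>-.09)&(P[...,1]>-.01)&(P[...,1]<.035)
X=P[b];print(len(X),np.median(X,0),X.min(0),X.max(0))
for _ in range(4):
    c=X.mean(0);n=np.linalg.svd(X-c,full_matrices=False)[2][2];n*=-np.sign(n[1]);d=(X-c)@n;X=X[abs(d)<max(.0015,2*d.std())]
print("n in tool",n,"rms",d.std(),"plane y at 0",c[1]+(n[0]*c[0]+n[2]*c[2])/n[1])
xy=(X[:,[0,2]]*1000).astype(np.float32);print(cv2.minAreaRect(xy),np.percentile(xy,[.5,99.5],axis=0))
hb=P[(abs(P[...,0])<.02)&(P[...,1]<-.01)&(P[...,1]>-.035)&(P[...,2]<.05)&(P[...,2]>.0)];print("handle z range",len(hb),hb[:,2].max() if len(hb) else 0)
E
```

```text
0.12544275467325433 [-0.58225043  0.89755641 -3.10074858] [ 0.53860564 -0.25469108  0.17067878] [-0.57  0.03  1.74 -0.    1.37 -2.03]
34629 [0.00097953 0.01620504 0.01912662] [-0.07522201 -0.00999993 -0.07414257] [0.07599023 0.02199598 0.05034345]
n in tool [-0.00262043 -0.99997789 -0.00611133] rms 0.0005660396327641205 plane y at 0 0.01629981938632984
((0.4970855712890625, -11.889781951904297), (124.50570678710938, 150.927978515625), 89.96453857421875) [[-73.72512074 -70.09701641]
 [ 75.09809093  50.04348473]]
handle z range 3969 0.03541907103282768
```

View pics/w5.png

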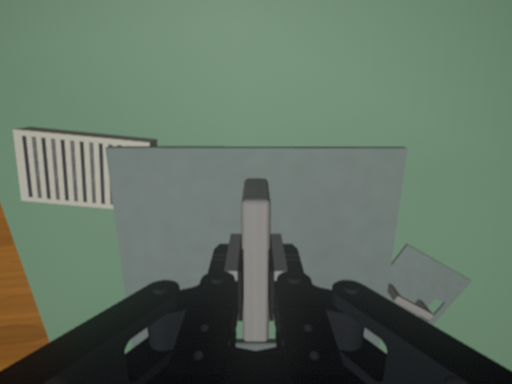

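The cover is held flat in the jaws and square to within 0.4°. Next I plan the turn and the move to a stand-off above the hatch.

```bash
python3 - <<'E'
from h import *
H=np.load("H.npy");C=Ttool(manip.state());C[2,3]+=.075
plan(tool(H,1,0,(.0015-.0148,-.0005,.09+.0213)),C)
E
```

```text
turn [-6.82 -6.16 -1.95] shift before turn [16.45  0.96  1.81] after turn [14.92  4.89 -5.29]
```

Call:
drive_tool([
  [[0, -1, 0], [0, 0, 0], 1],
  [[0, -1, 0], [0, 0, 0], 1],
  [[0, -1, 0], [0, 0, 0], 1],
  [[0, 0, 0], [-0.85, -0.77, -0.24], 1],
  [[0, 0, 0], [-0.85, -0.77, -0.24], 1],
  [[0, 0, 0], [-0.85, -0.77, -0.24], 1],
  [[0, 0, 0], [-0.85, -0.77, -0.24], 1],
  [[0, 0, 0], [-0.85, -0.77, -0.24], 1],
  [[0, 0, 0], [-0.85, -0.77, -0.24], 1],
  [[0, 0, 0], [-0.85, -0.77, -0.24], 1],
  [[0, 0, 0], [-0.85, -0.77, -0.24], 1],
  [[0, 0, 0], [0, 0, 0], 1],
])

```text
time: 16.05
tool_pos: [0.5362, -0.2545, 0.2408]
tool_rot: [-0.248, 0.471, 0.751, -0.392]
contact_force: [-0.9, -1.4, -2.3]
gripper_width: 0.121
```

Call:
drive_tool([
  [[0.8, 0.2, -0.3], [0, 0, 0], 1],
  [[1, 0.2, -0.35], [0, 0, 0], 1],
  [[1, 0.2, -0.35], [0, 0, 0], 1],
  [[1, 0.2, -0.35], [0, 0, 0], 1],
  [[1, 0.2, -0.35], [0, 0, 0], 1],
  [[1, 0.2, -0.35], [0, 0, 0], 1],
  [[1, 0.2, -0.35], [0, 0, 0], 1],
  [[1, 0.2, -0.35], [0, 0, 0], 1],
  [[1, 0.2, -0.35], [0, 0, 0], 1],
  [[1, 0.2, -0.35], [0, 0, 0], 1],
  [[1, 0.2, -0.35], [0, 0, 0], 1],
  [[1, 0.2, -0.35], [0, 0, 0], 1],
])

```text
time: 17.25
tool_pos: [0.5165, 0.0643, 0.2534]
tool_rot: [-0.246, 0.471, 0.75, -0.393]
contact_force: [-0.5, 0.2, -2.4]
gripper_width: 0.125
```

```bash
python3 - <<'E'
from h import *
H=np.load("H.npy");s=manip.state();print(s["tool_pos"],s["contact_force"],s["joint_pos"].round(2),s["gripper_width"])
plan(tool(H,1,0,(.0015-.0148,-.0005,.06+.0213)))
E
```

```text
[0.51645691 0.06434614 0.2533656 ] [-0.50264283  0.20683768 -2.37862296] [-0.21 -0.61  2.19  0.41  1.09 -2.34] 0.12463180999981346
turn [-0.04 -0.01 -0.03] shift before turn [ 3.1   3.63 -1.16] after turn [ 3.09  3.64 -1.15]
```

Now I go over the hatch and stop 60 mm out for a check with the wrist and scene cameras.

Call:
drive_tool([
  [[0.8, 0.6, -0.3], [-0.04, -0.01, -0.03], 1],
  [[0.8, 0.8, -0.3], [0, 0, 0], 1],
  [[0.8, 0.8, -0.3], [0, 0, 0], 1],
  [[0.5, 0.8, -0.2], [0, 0, 0], 1],
  [[0.2, 0.6, 0], [0, 0, 0], 1],
  [[0, 0, 0], [0, 0, 0], 1],
  [[0, 0, 0], [0, 0, 0], 1],
  [[0, 0, 0], [0, 0, 0], 1],
])

```text
time: 18.05
tool_pos: [0.5503, 0.1647, 0.1973]
tool_rot: [-0.244, 0.471, 0.752, -0.391]
contact_force: [0.2, 0.4, -1.4]
gripper_width: 0.124
```

```bash
cat > chk.py <<'E'
from h import *
import sys
H=np.load("H.npy");s=manip.state();C=Ttool(s);f=manip.grab_frame("wrist");Tc=f["T_tool_cam"]
P=cloud(f,Tc)
b=(abs(P[...,0])<.085)&(P[...,2]<.07)&(P[...,2]>.004)&(P[...,1]>-.0)&(P[...,1]<.03)
X=P[b]
for _ in range(4):
    c=X.mean(0);n=np.linalg.svd(X-c,full_matrices=False)[2][2];n*=-np.sign(n[1]);d=(X-c)@n;X=X[abs(d)<max(.0015,2*d.std())]
lo,hi=np.percentile(X[:,[0,2]],[.3,99.7],axis=0)
o=np.array([(lo[0]+hi[0])/2,0,hi[1]-.065]);o[1]=c[1]-(n[0]*(o[0]-c[0])+n[2]*(o[2]-c[2]))/n[1];o=o-n*.005
print("cover origin in tool",o,"n",n,"ext",lo,hi)
W=C[:3,:3]@o+C[:3,3];print("cover in H",(np.linalg.inv(H)@[*W,1])[:3],"normal in H",H[:3,:3].T@C[:3,:3]@n)
print("tool x in H",H[:3,:3].T@C[:3,0],"force",s["contact_force"],"along -n",s["contact_force"]@H[:3,2],"t",s["time"],s["gripper_width"])
print("TCP in H",(np.linalg.inv(H)@C)[:3,3])
cv2.imwrite(sys.argv[1],f["img"])
E
python3 chk.py pics/w6.png; python3 - <<'E'
from h import *
H=np.load("H.npy");plan(tool(H,1,0,(.0015-.0148,-.0005,.0213+.03)))
E
```

```text
cover origin in tool [ 0.00154522  0.02072129 -0.01555135] n [-0.00402321 -0.99996111 -0.00784868] ext [-0.07308106  0.00416585] [0.07613125 0.04940941]
cover in H [ 0.00230725 -0.00066367  0.06306604] normal in H [ 0.00492751 -0.00273464  0.99998412]
tool x in H [-0.00141694  0.99999817 -0.00128161] force [ 0.20774551  0.41105292 -1.43803089] along -n -1.388465965119297 t 18.05 0.1235054944429355
TCP in H [-0.01330248 -0.00220451  0.08374371]
turn [ 0.04  0.02 -0.02] shift before turn [0.08 1.31 0.02] after turn [0.08 1.31 0.01]
```

View pics/w6.png

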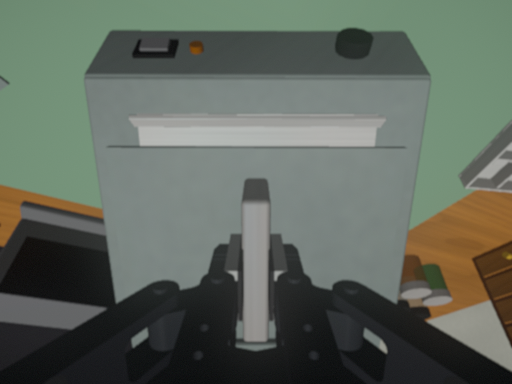

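The image shows the cover's lower edge (row 147) parallel to the ledge (row 122). The cover is at (2, -1, 63) mm in the hatch frame, so I feed it in.

Call:
drive_tool([
  [[0, 0.4, 0], [0, 0, 0], 1],
  [[0, 0.4, 0], [0, 0, 0], 1],
  [[0, 0.4, 0], [0, 0, 0], 1],
  [[0, 0.3, 0], [0, 0, 0], 1],
  [[0, 0.3, 0], [0, 0, 0], 1],
  [[0, 0.2, 0], [0, 0, 0], 1],
  [[0, 0, 0], [0, 0, 0], 1],
])

```text
time: 18.8
tool_pos: [0.5758, 0.1777, 0.1545]
tool_rot: [-0.244, 0.47, 0.752, -0.392]
contact_force: [-0.7, 0.1, -1.3]
gripper_width: 0.122
```

```bash
python3 chk.py pics/w7.png
```

```text
cover origin in tool [ 0.00130764  0.02016372 -0.00510293] n [-0.00384796 -0.99994784  0.00946101] ext [-0.07376154  0.00415808] [0.07633834 0.05994437]
cover in H [-0.00918654 -0.00034047  0.01212337] normal in H [-0.01022146 -0.00396566  0.9999399 ]
tool x in H [-1.75404833e-03  9.99998457e-01  9.97795245e-05] force [-0.6807106   0.05094164 -1.33788263] along -n -0.7581882793853624 t 18.8 0.1215633961570851
TCP in H [-0.01430264 -0.0016591   0.03228304]
```

View pics/w7.png

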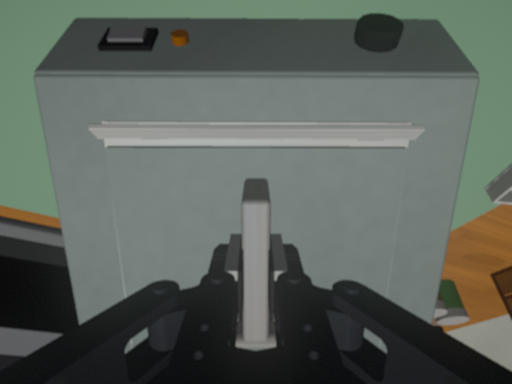

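There is no contact so far, and the slot is passing over the wing. The "-9 mm" in x is only the ledge pixels getting into the mask. By TCP the cover is at about +1 mm. I press on gently.

Call:
drive_tool([
  [[0, 0, -0.05], [0, 0, 0], 1],
  [[0, 0.1, 0], [0, 0, 0], 1],
  [[0, 0.1, 0], [0, 0, 0], 1],
  [[0, 0.1, 0], [0, 0, 0], 1],
  [[0, 0.05, 0], [0, 0, 0], 1],
  [[0, 0, 0], [0, 0, 0], 1],
])

```text
time: 19.45
tool_pos: [0.5814, 0.1802, 0.1495]
tool_rot: [-0.244, 0.47, 0.752, -0.391]
contact_force: [-6.6, -2.7, 1.4]
gripper_width: 0.128
```

Call:
drive_tool([
  [[0, 0.05, 0], [0, 0, 0], 1],
  [[0, 0.05, 0], [0, 0, 0], 1],
  [[0, 0, 0], [0, 0, 0], 1],
  [[0, 0, 0], [0, 0, 0], 1],
])

```text
time: 19.85
tool_pos: [0.5826, 0.1808, 0.1476]
tool_rot: [-0.244, 0.47, 0.752, -0.392]
contact_force: [-7.2, -3.5, 4.2]
gripper_width: 0.127
```

```bash
python3 chk.py pics/w8.png
```

```text
cover origin in tool [0.00102135 0.01693967 0.00401576] n [-4.82265973e-04 -9.82157457e-01  1.88059822e-01] ext [-0.08206655  0.00423795] [0.08410443 0.06995606]
cover in H [-0.01615302 -0.00087815  0.00543703] normal in H [-1.89916276e-01 -5.52174563e-04  9.81800134e-01]
tool x in H [-2.40565931e-03  9.99997029e-01 -3.94140208e-04] force [-7.22606912 -3.47012472  4.21535847] along -n 8.048633039165816 t 19.85 0.12740337306292177
TCP in H [-0.01216688 -0.00188324  0.02238467]
```

Call:
drive_tool([
  [[0, 0.05, 0.03], [0, 0, 0], 1],
  [[0, 0.05, 0.03], [0, 0, 0], 1],
  [[0, 0.05, 0], [0, 0, 0], 1],
  [[0, 0, 0], [0, 0, 0], 1],
  [[0, 0, 0], [0, 0, 0], 1],
])

```text
time: 20.4
tool_pos: [0.5836, 0.1812, 0.1461]
tool_rot: [-0.243, 0.47, 0.753, -0.392]
contact_force: [-24.5, -9.6, 18.4]
gripper_width: 0.122
```

```bash
python3 chk.py pics/w9.png | tail -2
```

```text
tool x in H [-3.65393860e-03  9.99993323e-01  4.50836234e-05] force [-24.51171063  -9.6413245   18.36665908] along -n 30.10166363154644 t 20.4 0.12222311454179174
TCP in H [-0.01219399 -0.00187298  0.02050119]
```

Call:
drive_tool([
  [[0, 0, 0.05], [0, 0, 0], 1],
  [[0, 0, 0.05], [0, 0, 0], 1],
  [[0, 0, 0.04], [0, 0, 0], 1],
  [[0, 0, 0], [0, 0, 0], 1],
  [[0, 0, 0], [0, 0, 0], 1],
])

```text
time: 20.95
tool_pos: [0.5835, 0.181, 0.1461]
tool_rot: [-0.242, 0.472, 0.754, -0.388]
contact_force: [-6.4, 1.3, 9.8]
gripper_width: 0.121
```

```bash
python3 chk.py pics/w10.png | tail -2; python3 - <<'E'
from h import *
i=cv2.imread("pics/w10.png");H=np.load("H.npy");print("F in H",H[:3,:3].T@manip.state()["contact_force"])
s=manip.grab_frame("scene");np.savez("pics/s2.npz",**s)
a=cv2.resize(s["img"][155:245,280:410],(800,554),interpolation=2)
cv2.imwrite("pics/s2.png",a)
cv2.imwrite("pics/w10c.png",cv2.resize(i[60:360,40:472],(800,556)))
E
```

```text
tool x in H [-0.00226956  0.99999658 -0.00130241] force [-6.44290133  1.28326204  9.81183567] along -n 11.040180647232003 t 20.95 0.12094599815993926
TCP in H [-0.01232573 -0.00208149  0.02057877]
F in H [ 2.63742521  3.86680632 10.93554301]
```

View pics/w10c.png

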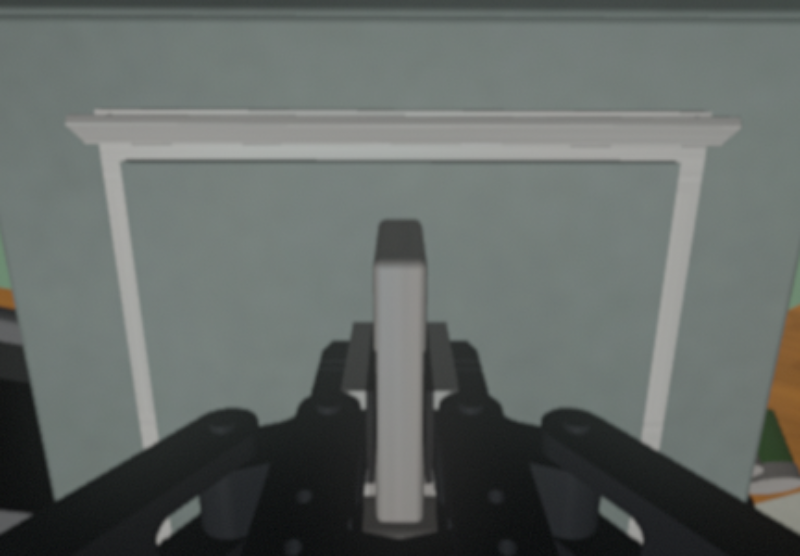

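View pics/s2.png

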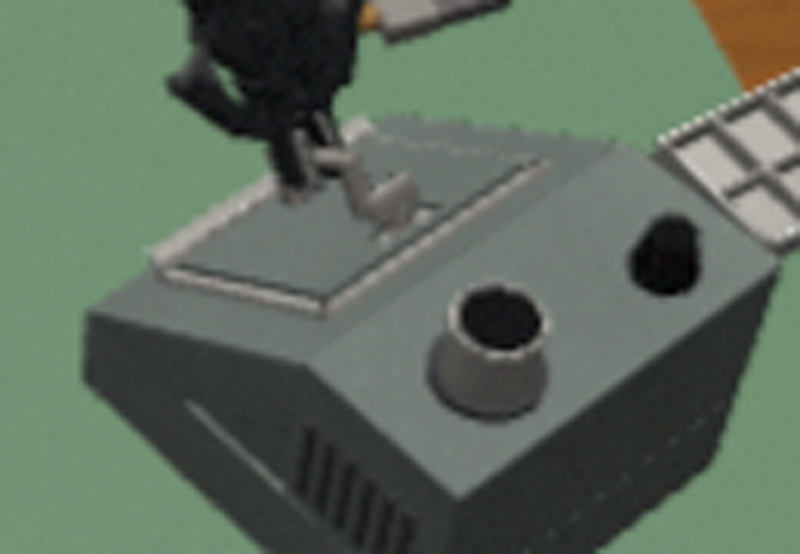

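The wing stands through the slot and the cover lies in the frame. Its lower edge (crop row 160) is a few mm above the ledge (row 145). Now I measure the cover corners by ray and its plane by depth.

```bash
cat > fin.py <<'E'
from h import *
H=np.load("H.npy");s=manip.state();C=Ttool(s);f=manip.grab_frame("wrist");T=C@f["T_tool_cam"];K=f["camera_matrix"];g=cv2.cvtColor(f["img"],cv2.COLOR_BGR2GRAY).astype(float)
def ray(px,z):
    d=np.array([(px[0]-K[0,2])/K[0,0],(px[1]-K[1,2])/K[1,1],1]);d=H[:3,:3].T@T[:3,:3]@d;o=H[:3,:3].T@(T[:3,3]-H[:3,3]);return o+d*(z-o[2])/d[2]
# lower edge: strongest bright->dark step in rows 138..156 ; sides at row 200
e=[]
for c in(130,160,190,320,350,380):
    gr=np.diff(g[136:160,c-2:c+3].mean(1));r=136+np.argmin(gr)+.5;p=ray((c,r),.005);e.append(p[:2]*1000)
e=np.array(e);a=np.polyfit(e[:,1],e[:,0],1);print("lower edge x mm",a[1],"slope rad",a[0],"-> cover x",a[1]+65)
row=g[198:203].mean(0);d=np.diff(row)
l=95+np.argmax(-(-d[95:135]))*0+0;l=95+np.argmin(d[95:135])+.5;r=375+np.argmax(d[375:425])+.5
yl,yr=ray((l,200),.005)[1]*1000,ray((r,200),.005)[1]*1000;print("sides",yl,yr,"-> cover y",(yl+yr)/2,"width",yl-yr)
Z=(cloud(f,T)-H[:3,3])@H[:3,:3]
k=(Z[...,0]>-.06)&(Z[...,0]<-.02)&(abs(Z[...,1])<.07)&(Z[...,2]<.015)&(Z[...,2]>-.01)
v,u=np.nonzero(k);X=Z[k]
for _ in range(4):
    c=X.mean(0);n=np.linalg.svd(X-c,full_matrices=False)[2][2];n*=np.sign(n[2]);dd=(X-c)@n;X=X[abs(dd)<max(.001,2*dd.std())]
print("plate top z at centre",c[2]-(n[0]*(0-c[0])+n[1]*(0-c[1]))/n[2],"n",n,len(X))
for y in(.079,-.079):
    q=Z[(abs(Z[...,1]-y)<.002)&(Z[...,0]>-.06)&(Z[...,0]<-.02)&(abs(Z[...,2])<.01)];print("frame face z",np.median(q[:,2]),len(q))
print("F in H",H[:3,:3].T@s["contact_force"],"TCP",(np.linalg.inv(H)@C)[:3,3],"grip",s["gripper_width"],"t",s["time"])
E
python3 fin.py
```

```text
lower edge x mm -62.17225619817606 slope rad -0.001013780908581699 -> cover x 2.8277438018239422
sides -75.6655216867849 74.27288693304665 -> cover y -0.6963173768691249 width -149.93840861983153
plate top z at centre 0.005039378658805254 n [-7.74687697e-04 -2.36384899e-05  9.99999700e-01] 16954
frame face z -2.2977689721586045e-05 536
frame face z 5.038534179098612e-05 425
F in H [ 1.14200588  3.37696374 11.54258696] TCP [-0.01233479 -0.00203544  0.02056461] grip 0.1272971756633283 t 21.05
```

Call:
drive_tool([
  [[0, 0, 0.06], [0, 0, 0], 1],
  [[0, 0, 0.06], [0, 0, 0], 1],
  [[0, 0.03, 0], [0, 0, 0], 1],
  [[0, 0.03, 0], [0, 0, 0], 1],
  [[0, 0, 0], [0, 0, 0], 1],
  [[0, 0, 0], [0, 0, 0], 1],
  [[0, 0, 0], [0, 0, 0], 1],
])

```text
time: 21.8
tool_pos: [0.5824, 0.1796, 0.1448]
tool_rot: [-0.241, 0.472, 0.754, -0.389]
contact_force: [-19.5, -7.0, 22.3]
gripper_width: 0.123
```

```bash
python3 fin.py
```

```text
lower edge x mm -64.12510237979342 slope rad -0.0008809906228569021 -> cover x 0.8748976202065819
sides -76.4625569276523 73.39758765029346 -> cover y -1.5324846386794206 width -149.86014457794576
plate top z at centre 0.005078941746583828 n [-1.22438329e-03  1.09483368e-04  9.99999244e-01] 16821
frame face z -2.9861049057461924e-05 555
frame face z 0.00016837161409765161 302
F in H [-4.07019901  2.21620141 30.04919531] TCP [-0.01435875 -0.00278694  0.02048663] grip 0.12313298791025974 t 21.8
```

```bash
python3 - <<'E'
from h import *
H=np.load("H.npy");pts=[]
for n in("scene","top"):
    f=manip.grab_frame(n);Z=(cloud(f)-H[:3,3])@H[:3,:3];k=(Z[...,2]>.018)&(Z[...,2]<.034)&(np.linalg.norm(Z[...,:2]-[.045,0],axis=-1)<.024)
    w=Z[k]
    if len(w)>5:
        print(n,len(w),w.mean(0),cv2.minAreaRect((w[:,:2]*1000).astype(np.float32)))
print(H[:3,:3].T@manip.state()["contact_force"])
manip.job_done()
E
```

```text
scene 38 [ 0.04507786 -0.00328024  0.02521341] ((40.86186218261719, -7.311803817749023), (33.09566879272461, 26.65760612487793), 23.40665626525879)
top 28 [ 0.04531439 -0.00193646  0.02694338] ((41.04079818725586, 1.159027099609375), (24.858016967773438, 30.277061462402344), 56.711814880371094)
[-4.48381048  2.22695659 30.39607385]
the job is handed in; nothing more can be done
```

The cover is back on and pressed fully home, with the arm still holding it there. I handed the job in at about 22 s.

I gripped the wing and turned it about 46° to level. Then I picked the larger grey cover up by its handle, fed it over the wing and pressed it against the frame.

**Last checks:**
- **Wing:** it measured 0.1° from level after I let go of it, before the cover went on. The scene picture later showed it standing through the slot. A final angle reading from the fixed cameras failed because too few pixels were on the wing, so the level reading is the earlier one.
- **Cover position:** it sits at about x = +0.9 mm, y = −1.5 mm in the hatch frame, and square to about 0.001 rad.
- **Flatness:** the cover's top face is 5.1 mm above the frame face, which matches its 5 mm thickness. The tilt is about 0.001 rad, so the filter should be fully in.
- **Force:** the arm is pushing at about 30 N, with the jaws still closed on the handle.

- **Lower edge:** by these readings it sits about 3 mm above the ledge, near its fitted place, rather than resting on it.
- **False reading:** one position reading on the way in, −9 mm in x, was wrong because pixels of the ledge got into the mask. I re-measured from the cover's edges.
- **Other things on the bench:** I planned the moves to clear them and saw no contact in the views I took, but I did not re-measure their positions.

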